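Uncover the tilted camera and stack its dust cover

TASK

Take the square dust cover off the tilted camera without swinging the camera head out of its aim: it is a bayonet cover, so turn it anticlockwise (as seen looking onto the cover) only until you feel it stop, without forcing it, then draw it straight off along the slanted lens axis. Then set it mouth down, squarely and gently, on top of the stack of two spare covers, without shifting the stack, let go of it, and leave the other things on the desk alone.

Things in the scene. Friction and masses are not known exactly. Their poses are not given: they have to be found in the camera images.
- cover: Dust cover on the camera: square grey plastic cap, 52 x 52 mm, 26 mm high, 60 g, flat top with round white sticker, open below. Origin: centre of its open mouth; z points out of the closed top (on the camera: away from it along the lens axis); x and y square to the sides. Two lugs inside its rim lock behind a bayonet collar; 2 mm of play along the axis, 1 mm sideways.
- lens_tip (a point): Centre of the lens window under the cover, 19 mm above the front plate; z is the lens axis. Round the barrel is a steel bayonet collar: turned anticlockwise (positive about z) the cover meets a stop after 27 to 62 degrees, different each time and not visible from outside; it can be drawn off only in the last 12 degrees before the stop. Over 0.7 N m on the stop is forcing it.
- nose (a point): Centre of the camera head's aluminium front plate (66 mm square) on which the cover's rim rests; z is the lens axis, leaning 27 degrees from vertical, roughly to the robot; y is along the tilt axle, which is 32 mm beside the axis and 36 mm below the plate. The grey finned head is held by friction only, 0.9 N m: over about 15 N sideways or 25 N of pull swings it.
- camera_stand: The camera's heavy fixed stand: foot plate 170 x 125 x 12 mm (x, y, z) with two cheeks carrying the tilt axle 95 mm up. Origin: centre of the foot's underside; the head leans to its -x side.
- spare_low: Lower of two spare covers stacked mouth down on the desk, same shape as the cover (52 x 52 x 26 mm), about 120 g, loose. Origin: centre of its mouth; z up.
- spare_high: Upper spare cover, standing squarely on the lower one, same shape and origin; its flat top, 26 mm above its origin and 52 mm above the desk, is where the camera's cover goes.
- vial: Bystander: small brown glass vial with black cap, 22 mm across, 49 mm high, standing. Origin: centre of its underside.
- loupe: Bystander: black loupe, 35 mm across, 34 mm high, standing. Origin: centre of its underside.
- tape_roll: Bystander: roll of white tape, 68 mm across, 19 mm high, lying flat. Origin: centre of its underside.
Not all that is in view belongs to the job. What is shaped like the spare_high but red is not meant.

How it is judged (in metres and radians):
On the way:
1. the cover is off the camera, clear of the lens barrel (distance between cover and nose above 0.04 m), for 0.1 s.
At the end, for the whole second after the job is handed in: The cover rests released, mouth down and level (0.06 rad) on the upper spare, centred within 6 mm, sides parallel within 0.12 rad (any quarter turn), at rest; the upper spare is level and within 6 mm over the lower one; the camera nose is within 7 mm of its start (horizontal distance between cover and spare_high below 0.006 m and z of cover in the frame of spare_high between 0.024 and 0.029 m and (angle between the x axis of cover and the x axis of spare_high, either way round below 0.12 rad or angle between the x axis of cover and the y axis of spare_high, either way round below 0.12 rad) and angle between each of cover, spare_high's own z axis and vertical below 0.06 rad and horizontal distance between spare_high and spare_low below 0.006 m and linear speed of cover below 0.02 m/s and distance of nose from where it was at the start of the episode below 0.007 m); the robot touches nothing.
It fails at once if the camera head was swung out of its aim (nose moved over 10 mm) (distance of nose from where it was at the start of the episode above 0.01 m).
It fails at once if the stack was shifted (a spare cover moved over 15 mm) (distance of any of spare_low, spare_high from where it was at the start of the episode above 0.015 m).
It fails at once if the cover was forced against the camera (turned hard past the stop or yanked, over 85 N) (contact force between cover and camera_stand above 85 N).
It fails at once if the cover was pressed or dropped hard on the stack (over 45 N) (contact force between cover and spare_high above 45 N).
It fails at once if the vial, loupe or tape roll was disturbed (moved over 20 mm) (distance of any of vial, loupe, tape_roll from where it was at the start of the episode above 0.02 m).
It also fails if it takes over 64 s, if anything falls off the work surface, if the arm or the gripper's body presses on something with over 40 N, if the wrist force passes 120 N, or if a joint passes its speed limit or range.

ROBOT

A 6-joint arm with a two-finger parallel gripper is mounted at the origin on a cart in front of the work surface, level with it; the furniture and walls round the work are solid. World frame = base frame: x ahead of the robot, y to its left, z up, the work surface at z = 0. Lengths are in mm, angles in degrees, forces in N, time in s.
With the tool pointing down it reaches from about 300 to 850 mm from the base axis. Payload 4.2 kg.
Tool frame: the origin (TCP) lies on the centre line of the jaws, within the pads' length; the fingertips stand 14 mm ahead of it and the grasp point (between the pads) lies 5 mm behind it; z points along the fingers, y is the line along which they close (so a half turn about z gives the same grasp; the last joint's range is limited). The gripper opens to 91 mm and grips with 3 to 60 N. Pads are 32 mm wide; open, the fingers measure 118 mm over their backs; the gripper's body (76 mm by 178 mm) begins 60 mm behind the grasp point.
Start: joints at [-67.666, 18.312, 89.639, -0, 72.044, -1.146], TCP at [229.099, -527.404, 227.976] pointing down, gripper open.
Joint ranges: [-177.97, 177.97], [-48.28, 115.42], [12.27, 149.76], [-77.06, 257.06], [2.81, 150.46], [-146.56, 146.56]. Speed limits (degrees/s): [147.25, 147.25, 180, 180, 180, 180].

INTERFACE

Orientations are given as [roll, pitch, yaw] about the fixed x, y, z axes, in that order (R = Rz(yaw) Ry(pitch) Rx(roll)).
In Python, from workcell import * gives the robot as it stands. The module is installed in compiled form; this text tells all that it offers.
- The arm moves only by the shell command python3 -m crank 'ROWS' [FORCE]. ROWS is JSON, a list of rows, each an object of numbers: "grip": the finger opening in m, from 0 to 0.0912; "x", "y", "z": the shift along the tool's x, y, z in m; "yaw": the turn about the tool's z in rad. In form: [{"grip": .., "x": .., "y": .., "z": .., "yaw": ..}, ...]. A call has exactly 5 rows; each row is the pose to reach, as a shift and turn from the pose commanded when the call began, along the tool's axes at that moment; what a row does not reach only later rows make up. A row lasts 1/12 s, in which the tool goes at most 41.7 mm and 7.16 degrees, less where a joint would pass 70% of its speed; a pose out of reach is approached as far as the arm can. A call with a gripper value outside its range is refused whole. The fingers move at their own pace and stop on an object; FORCE is the grip in N (left out, the last holds). Time passes only in rows, so rows that repeat a pose let the fingers close, or fill a call up. It gives the time, the measured TCP pose, the force, the opening and the grip force at its end, in the units of the state.
- state(): the state, without advancing time (a new reading comes with each control period).
- grab_frame(name): name is "scene" or "top"; returns the picture (480x640x3 uint8, red, green, blue); there is no depth.
- camera_model(name): a dict with "intrinsics" (3x3 intrinsics, pixels), "R" (3x3) and "t" (3): a world point X has camera coordinates R X + t. Camera axes: x right, y down, z forward; pixel columns grow to the right and rows downward; lengths in mm; the calibration is good to about 2 mm. A picture is of the moment at which its call begins. camera_model takes no time and is no camera call.
- job_done(): hands the job in; it is judged then, once.
The state is a dict: "time_s": time; "qpos": joint angles; "qvel": joint speeds; "effort": joint torques, N m; "ee_pos": TCP position; "ee_rot": TCP orientation; "force": force on the tool from outside, world axes, zero at the start; "torque": the same for the moment, N m; "gripper_width": finger opening in mm; "gripper_force": force on a finger pad.
Only numpy, scipy, OpenCV 4.12 (cv2) and the standard library are available. Lean on these libraries where they do the work, as an engineer would, in place of code of your own. Each camera call takes 0.05 s, during which the arm holds its last target. There are 200 camera calls.

## Working session

There is one attempt and no reset: what is moved stays moved. The work goes in short steps, Python scripts to look and compute and a shell command to move; the robot and the scene stay as the last step left them, time stands still between calls to the robot, and variables do not carry over. Pictures are saved under pics/ and viewed, at most 10 in all, crops included, and the job is handed in when it is done.

```bash
mkdir -p pics; python3 - <<'E'
from workcell import *
import cv2,json
for n in("scene","top"):
    im=grab_frame(n);cv2.imwrite(f"pics/{n}0.png",im[:,:,::-1]);m=camera_model(n)
    print(n,m)
print(state())
E
```

```text
scene {'intrinsics': array([[502.70615717,   0.        , 318.87874009],
       [  0.        , 502.70615717, 234.14873873],
       [  0.        ,   0.        ,   1.        ]]), 'R': array([[ 0.93830492, -0.3457534 , -0.00620211],
       [-0.27728663, -0.7415412 , -0.61092452],
       [ 0.20663011,  0.57495325, -0.79166455]]), 't': array([-581.03072832,  214.67627343,  803.89302414])}
top {'intrinsics': array([[451.04331159,   0.        , 315.66619389],
       [  0.        , 451.04331159, 240.87667195],
       [  0.        ,   0.        ,   1.        ]]), 'R': array([[ 1.71220349e-02, -9.99853313e-01,  4.33009672e-04],
       [-9.98598438e-01, -1.71222339e-02, -5.00798145e-02],
       [ 5.00798826e-02,  4.25065548e-04, -9.98745125e-01]]), 't': array([ -2.67519757, 622.61742559, 907.38572442])}
{'time_s': 0.1, 'qpos': array([-6.76655314e+01,  1.83480457e+01,  8.96980749e+01, -2.14152360e-03,
        7.20434592e+01, -1.14519228e+00]), 'qvel': array([ 0.10039982, -0.0182637 , -0.17874197, -0.01276311, -0.02845204,
       -0.02924383]), 'effort': array([-3.94686037e-05, -4.13332164e+01, -2.32510704e+01,  7.27474527e-02,
        4.21807612e-02, -7.17376179e-05]), 'ee_pos': array([ 228.93225966, -527.00737597,  227.2127412 ]), 'ee_rot': array([-1.79910397e+02,  2.45423937e-04,  2.34803229e+01]), 'force': array([ 0.10297795, -0.22583193, -0.01272917]), 'torque': array([ 0.00737225, -0.01284855, -0.06367947]), 'gripper_force': 0.0, 'gripper_width': 91.12396867969201}
```

View pics/scene0.png

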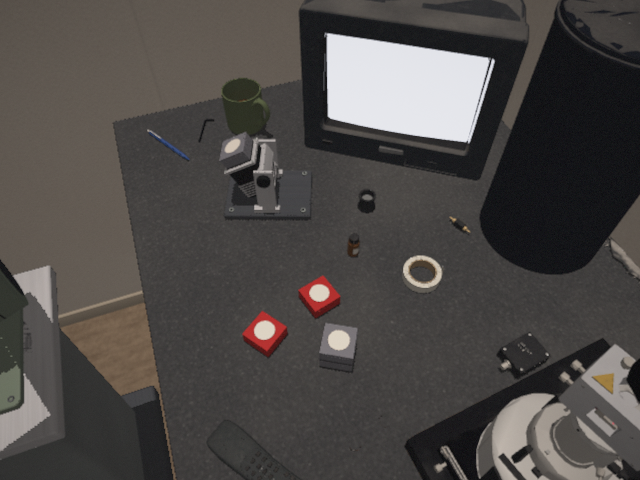

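View pics/top0.png

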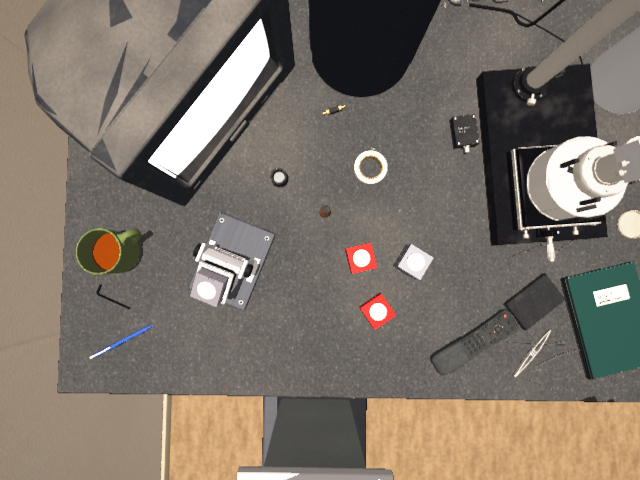

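The scene picture shows the camera cover's sticker at about (233,147) and the grey stack at (339,340). In the top picture they are at about (207,290) and (415,262). I'll zoom in and measure both.

```bash
cat > h.py <<'E'
import numpy as np,cv2
from workcell import *
def proj(n,X):
    m=camera_model(n);p=m["intrinsics"]@(m["R"]@np.asarray(X,float)+m["t"]);return p[:2]/p[2]
def ray(n,uv):
    m=camera_model(n);d=m["R"].T@np.linalg.inv(m["intrinsics"])@np.array([uv[0],uv[1],1.]);return -m["R"].T@m["t"],d/np.linalg.norm(d)
def tri(a,b):
    (o1,d1),(o2,d2)=ray("scene",a),ray("top",b)
    s=np.linalg.lstsq(np.c_[d1,-d2],o2-o1,rcond=None)[0];p,q=o1+s[0]*d1,o2+s[1]*d2
    return (p+q)/2,np.linalg.norm(p-q)
def plane(n,uv,z):
    o,d=ray(n,uv);return o+d*(z-o[2])/d[2]
E
python3 - <<'E'
from h import *
ims={n:cv2.imread(f"pics/{n}0.png") for n in("scene","top")}
C={"scene":{"cov":(233,147),"stk":(339,340)},"top":{"cov":(207,290),"stk":(415,262)}}
el={}
for n in C:
    for k,(u,v) in C[n].items():
        c=ims[n][v-25:v+25,u-25:u+25]
        g=c.min(2); print(n,k,"val range",np.percentile(g,[5,25,50,75,95]),c[25,25],c[25,12],c[12,25])
    hsv=None
o=[]
for n,k,(x,y,w) in(("scene","cov",(215,115,110)),("scene","stk",(305,310,70)),("top","cov",(180,205,110)),("top","stk",(385,235,70))):
    o.append(cv2.resize(ims[n][y:y+w*3//4 if w==70 else y+w,x:x+w],(400,300) if w==70 else (400,400),interpolation=cv2.INTER_CUBIC))
a=np.hstack([cv2.resize(o[0],(400,400)),o[2]]);b=np.hstack([o[1],o[3]])
cv2.imwrite("pics/z1.png",a)
cv2.imwrite("pics/z2.png",b)
E
```

```text
scene cov val range [ 34.  56.  63.  92. 164.] [179 194 207] [61 62 65] [62 62 64]
scene stk val range [ 51.  66.  70. 118. 196.] [196 211 220] [120 118 124] [119 118 122]
top cov val range [ 87.95 103.   126.   192.   254.  ] [254 255 255] [194 190 202] [182 178 191]
top stk val range [ 82.95 102.   108.   223.   255.  ] [255 255 255] [235 234 240] [231 230 237]
```

View pics/z1.png

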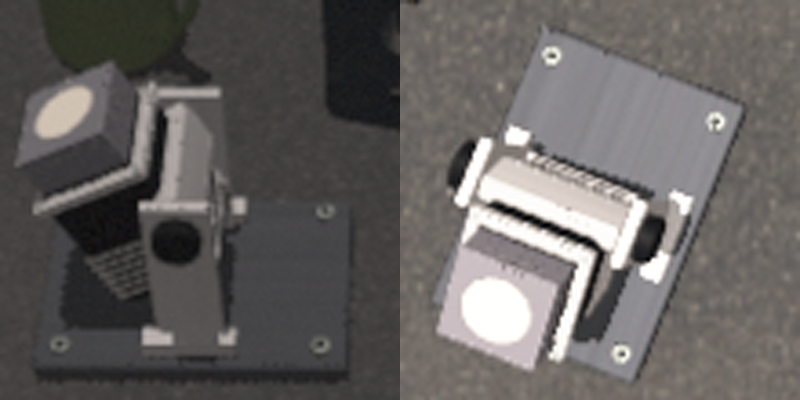

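View pics/z2.png

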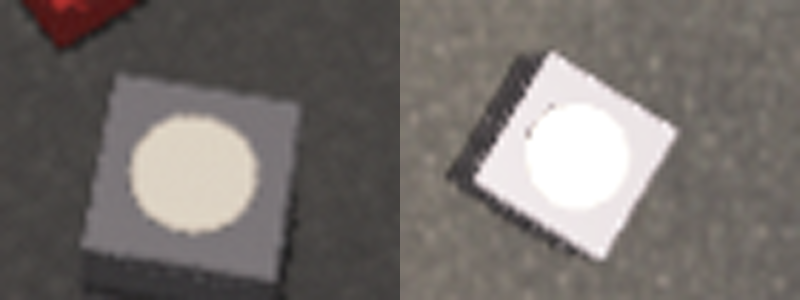

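The crops show the cover's sticker and top corners, the foot plate's screws (three per view), and both stack corners and sticker. I'll segment the stickers and top faces and triangulate.

```bash
python3 - <<'E'
from h import *
np.set_printoptions(precision=1,suppress=True)
ims={n:cv2.imread(f"pics/{n}0.png") for n in("scene","top")}
def blob(n,u,v,lo,hi,up=4,w=30,close=0):
    c=cv2.resize(ims[n][v-w:v+w,u-w:u+w],None,fx=up,fy=up,interpolation=cv2.INTER_CUBIC).min(2)
    m=((c>=lo)&(c<=hi)).astype(np.uint8)
    if close:m=cv2.morphologyEx(m,cv2.MORPH_OPEN,np.ones((close,close)))
    cs,_=cv2.findContours(m,cv2.RETR_EXTERNAL,cv2.CHAIN_APPROX_NONE)
    f=lambda p:(np.asarray(p,float)+.5)/up-.5+[u-w,v-w]
    ct=min((x for x in cs if cv2.contourArea(x)>60*up),key=lambda x:-cv2.pointPolygonTest(x,(w*up,w*up),True))
    return ct,f
def stick(n,u,v,t):
    ct,f=blob(n,u,v,t,255);e=cv2.fitEllipse(ct);return f(e[0]),np.array(e[1])/4
S={}
for k,(a,b) in {"cov":((233,147,130),(207,290,235)),"stk":((339,340,165),(415,262,248))}.items():
    pa,pb=stick("scene",*a),stick("top",*b);S[k]=tri(pa[0],pb[0]);print(k,pa,pb,"XYZ",*S[k])
z1=lambda n,X,Y:np.array([(X+.5)*.275-.5,(Y+.5)*.275-.5])+((215,115) if n=="scene" else (180-110*400/400,205))
# foot screws (top face z=12)
Tp=[plane("top",z1("top",*p) ,12) for p in((552,56),(715,122),(621,353))]
Sc=[plane("scene",z1("scene",*p),12) for p in((325,210),(320,344),(60,344))]
print("screws top",*Tp,"scene",*Sc)
for T in(Tp,):
    d=T[1]-T[2];print("long dir yaw (stand +x)",np.degrees(np.arctan2(d[1],d[0])),np.linalg.norm(d)); d=T[0]-T[1];print("short yaw-90",np.degrees(np.arctan2(d[1],d[0]))-90,np.linalg.norm(d))
d=Sc[1]-Sc[2];print("scene long",np.degrees(np.arctan2(d[1],d[0])),np.linalg.norm(d));d=Sc[0]-Sc[1];print("scene short yaw",np.degrees(np.arctan2(d[1],d[0]))-90,np.linalg.norm(d))
# stack top corners
zt=S["stk"][0][2]
for n,P,o in(("scene",((117,75),(300,103),(277,280),(83,246)),(305,310)),("top",((551,51),(678,130),(604,262),(474,181)),(385-70,235))):
    c=[plane(n,np.array([(X+.5)*.175-.5,(Y+.5)*.1733-.5])+o,52) for X,Y in P]
    c=np.array(c);e=np.roll(c,-1,0)-c;print(n,"ctr",c.mean(0),"len",np.linalg.norm(e,axis=1),"yaw mod90",np.degrees(np.arctan2(e[:,1],e[:,0]))%90)
# cover corners rough
ct,f=blob("top",207,290,160,255,close=9);r=cv2.minAreaRect(ct);print("top face rect",f(cv2.boxPoints(r)))
P=dict(scene=((30,97),(112,65),(100,130),(17,165)),top=((462,250),(562,287),(533,370),(437,335)))
print("proj centre check",proj("top",S["cov"][0]),proj("scene",S["cov"][0]))
E
```

```text
cov (array([232.1, 145.4]), array([10.3, 19. ])) (array([205.9, 290. ]), array([15.9, 19.4])) XYZ [525.5 201.  135.1] 1.4939511806738341
stk (array([338.4, 339.7]), array([19.5, 21.4])) (array([415.6, 261.7]), array([17.1, 17.4])) XYZ [ 582.7 -188.9   49.6] 1.2684576968706958
screws top [662.4 202.7  12. ] [626.5 109.6  12. ] [495.9 159.4  12. ] scene [662.1 205.9  12. ] [626.4 111.4  12. ] [494.6 160.8  12. ]
long dir yaw (stand +x) -20.859156060583473 139.85642183135303
short yaw-90 -21.048796623254233 99.77652175707186
scene long -20.53163521684757 140.71042342508113
scene short yaw -20.725261684176544 101.04822885384021
scene ctr [ 581.8 -190.1   52. ] len [50.8 51.6 51.9 50.8] yaw mod90 [60.  60.4 59.1 59.1]
top ctr [ 583.4 -188.5   52. ] len [51.  51.7 52.1 51.7] yaw mod90 [59.2 60.9 59.2 59.7]
top face rect [[186.5 294.8]
 [196.  271.7]
 [225.1 283.7]
 [215.7 306.7]]
proj centre check [205.8 290.4] [232.5 145.4]
```

The measurements agree with the text. The cover's top centre is at (525.6, 201, 135.2), and the stand yaw of −20.8° makes the lens lean along (−.424, .161, .891). The stack's top centre is at (582.7, −189, ~51), turned about 60° mod 90. I'll start moving, and check how the arm behaves at its reach limit, since the rows contain no tilt.

```bash
python3 -m crank '[{"grip":0.0912,"x":0.03,"y":-0.011,"z":-0.025,"yaw":0.1},{"grip":0.0912,"x":0.06,"y":-0.022,"z":-0.05,"yaw":0.2},{"grip":0.0912,"x":0.09,"y":-0.033,"z":-0.075,"yaw":0.3},{"grip":0.0912,"x":0.12,"y":-0.044,"z":-0.1,"yaw":0.4},{"grip":0.0912,"x":0.15,"y":-0.055,"z":-0.125,"yaw":0.5}]'
python3 - <<'E'
from h import *
s=state();print(s["qpos"].round(1),s["ee_pos"].round(1),s["ee_rot"].round(2))
E
```

```text
time_s: 0.52
ee_pos: [345.4, -415.8, 353.8]
ee_rot: [-180.0, 0.0, -5.5]
force: [0.6, -0.7, -0.4]
gripper_width: 91.3
gripper_force: 0.0
[-51.5  12.2  80.3   0.   87.6  44. ] [ 345.4 -415.8  353.8] [-1.7997e+02  3.0000e-02 -5.4700e+00]
```

```bash
python3 -m crank '[{"grip":0.0912,"x":0.019,"y":-0.034,"z":-0.01,"yaw":0.055},{"grip":0.0912,"x":0.038,"y":-0.068,"z":-0.02,"yaw":0.11},{"grip":0.0912,"x":0.057,"y":-0.102,"z":-0.03,"yaw":0.165},{"grip":0.0912,"x":0.076,"y":-0.136,"z":-0.04,"yaw":0.22},{"grip":0.0912,"x":0.095,"y":-0.17,"z":-0.05,"yaw":0.267}]'
python3 -m crank '[{"grip":0.0912,"x":0.009,"y":-0.038,"z":-0.01},{"grip":0.0912,"x":0.018,"y":-0.077,"z":-0.02},{"grip":0.0912,"x":0.018,"y":-0.077,"z":-0.06},{"grip":0.0912,"x":0.018,"y":-0.077,"z":-0.10},{"grip":0.0912,"x":0.018,"y":-0.077,"z":-0.14}]'
python3 -m crank '[{"grip":0.0912,"z":-0.04},{"grip":0.0912,"z":-0.08},{"grip":0.0912,"z":-0.12},{"grip":0.0912,"z":-0.16},{"grip":0.0912,"z":-0.2}]'
python3 -m crank '[{"grip":0.0912,"z":-0.04},{"grip":0.0912,"z":-0.08},{"grip":0.0912,"z":-0.12},{"grip":0.0912,"z":-0.16},{"grip":0.0912,"z":-0.2}]'
python3 - <<'E'
from h import *
s=state();print(s["qpos"].round(1),s["ee_pos"].round(1),s["ee_rot"].round(2))
E
```

```text
time_s: 0.93
ee_pos: [455.2, -254.6, 403.2]
ee_rot: [-180.0, 0.0, -20.6]
force: [1.3, -0.3, 0.7]
gripper_width: 91.4
gripper_force: 0.0
[-30.5  10.1  76.2  -0.   93.7  80.1] [ 455.2 -254.6  403.2] [-1.800e+02  3.000e-02 -2.063e+01]validation failed for argument at $[0]...
validation failed for argument at $[0]...
validation failed for argument at $[0]...
```

Every row needs all five keys, so I'll resend the moves in full.

```bash
python3 -m crank '[{"grip":0.0912,"x":0.009,"y":-0.038,"z":-0.01,"yaw":0},{"grip":0.0912,"x":0.018,"y":-0.077,"z":-0.02,"yaw":0},{"grip":0.0912,"x":0.018,"y":-0.077,"z":-0.06,"yaw":0},{"grip":0.0912,"x":0.018,"y":-0.077,"z":-0.10,"yaw":0},{"grip":0.0912,"x":0.018,"y":-0.077,"z":-0.14,"yaw":0}]'
for i in 1 2; do python3 -m crank '[{"grip":0.0912,"x":0,"y":0,"z":-0.04,"yaw":0},{"grip":0.0912,"x":0,"y":0,"z":-0.08,"yaw":0},{"grip":0.0912,"x":0,"y":0,"z":-0.12,"yaw":0},{"grip":0.0912,"x":0,"y":0,"z":-0.16,"yaw":0},{"grip":0.0912,"x":0,"y":0,"z":-0.2,"yaw":0}]'; done
python3 - <<'E'
from h import *
s=state();print(s["qpos"].round(1),s["ee_pos"].round(1),s["ee_rot"].round(2))
E
```

```text
time_s: 1.35
ee_pos: [498.4, -189.3, 543.9]
ee_rot: [180.0, 0.1, -20.3]
force: [1.2, -0.9, 1.0]
gripper_width: 91.2
gripper_force: 0.0
time_s: 1.77
ee_pos: [480.1, -183.6, 675.9]
ee_rot: [-180.0, 0.1, -20.5]
force: [4.0, -0.9, -0.5]
gripper_width: 91.3
gripper_force: 0.0
time_s: 2.18
ee_pos: [426.7, -163.1, 715.0]
ee_rot: [180.0, -2.2, -20.5]
force: [0.2, 0.1, -0.2]
gripper_width: 91.4
gripper_force: 0.0
[-2.240e+01  1.990e+01  1.230e+01  1.000e-01  1.457e+02  8.810e+01] [ 426.7 -163.1  715. ] [179.97  -2.16 -20.47]
```

At the reach limit the tool starts to tilt the right way: fingers outward, pitch −2.2°. I'll push further along the limit, then come back to see if the tilt stays.

```bash
for i in 1 2; do python3 -m crank '[{"grip":0.0912,"x":0.02,"y":0,"z":-0.03,"yaw":0},{"grip":0.0912,"x":0.04,"y":0,"z":-0.06,"yaw":0},{"grip":0.0912,"x":0.06,"y":0,"z":-0.09,"yaw":0},{"grip":0.0912,"x":0.08,"y":0,"z":-0.12,"yaw":0},{"grip":0.0912,"x":0.1,"y":0,"z":-0.15,"yaw":0}]'; done
python3 -m crank '[{"grip":0.0912,"x":0,"y":0,"z":0.04,"yaw":0},{"grip":0.0912,"x":0,"y":0,"z":0.08,"yaw":0},{"grip":0.0912,"x":0,"y":0,"z":0.12,"yaw":0},{"grip":0.0912,"x":0,"y":0,"z":0.16,"yaw":0},{"grip":0.0912,"x":0,"y":0,"z":0.2,"yaw":0}]'
python3 - <<'E'
from h import *
s=state();print(s["qpos"].round(1),s["ee_pos"].round(1),s["ee_rot"].round(2))
E
```

```text
time_s: 2.6
ee_pos: [439.4, -167.5, 710.8]
ee_rot: [180.0, -3.0, -20.5]
force: [-0.4, -0.0, -1.0]
gripper_width: 91.5
gripper_force: 0.0
time_s: 3.02
ee_pos: [446.5, -169.7, 710.5]
ee_rot: [180.0, -4.1, -20.5]
force: [0.3, 0.2, -0.8]
gripper_width: 91.5
gripper_force: 0.0
time_s: 3.43
ee_pos: [457.0, -173.7, 538.7]
ee_rot: [180.0, -4.1, -20.5]
force: [1.7, -0.3, 0.9]
gripper_width: 91.4
gripper_force: 0.0
[-2.220e+01  6.700e+00  6.150e+01  1.000e-01  1.076e+02  8.830e+01] [ 457.  -173.7  538.7] [179.96  -4.15 -20.46]
```

The tilt is kept, so it can be built up. I'll fit the arm's geometry from the readings to plan this.

```bash
cat > kin.py <<'E'
import numpy as np
D=np.array([[18.348,89.698,72.043,574.6,227.2],[12.2,80.3,87.6,540.6,353.8],[10.1,76.2,93.7,521.6,403.2],[19.9,12.3,145.7,456.8,715.0],[6.7,61.5,107.6,488.9,538.7]])
s=lambda a:np.sin(np.radians(a));c=lambda a:np.cos(np.radians(a))
def rows(q2,q3,q5):
    a=q2+q3;S=a+q5
    return [[1,0,s(q2),s(a),c(a),s(S)],[0,1,c(q2),c(a),-s(a),c(S)]]
A=[];b=[]
for d in D: A+=rows(*d[:3]);b+=[d[3],d[4]]
A=np.array(A);b=np.array(b)
p=np.linalg.lstsq(A,b,rcond=1e-4)[0]
if __name__=="__main__":
    print("r0,h,l1,l2,l2',L",p.round(1),"res",(A@p-b).round(1))
    for q2 in(17,10,3,-4,-10.5): print(q2,(np.array(rows(q2,12.3,150.3))@p).round(0),"S",q2+162.6)
E
python3 kin.py
```

```text
r0,h,l1,l2,l2',L [2.000e-01 1.325e+02 5.915e+02 4.171e+02 2.540e+01 3.133e+02] res [ 0.1  0.1 -0.3 -0.   0.2 -0.1 -0.  -0.  -0.   0.1]
17 [402. 736.] S 179.6
10 [325. 781.] S 172.6
3 [244. 815.] S 165.6
-4 [159. 840.] S 158.6
-10.5 [ 78. 853.] S 152.1
```

```bash
python3 -m crank '[{"grip":0.0912,"x":0.04,"y":0,"z":0,"yaw":0},{"grip":0.0912,"x":0.08,"y":0,"z":0,"yaw":0},{"grip":0.0912,"x":0.12,"y":0,"z":0,"yaw":0},{"grip":0.0912,"x":0.16,"y":0,"z":0,"yaw":0},{"grip":0.0912,"x":0.2,"y":0,"z":0,"yaw":0}]'
for i in 1 2 3; do python3 -m crank '[{"grip":0.0912,"x":0.033,"y":0,"z":-0.025,"yaw":0},{"grip":0.0912,"x":0.066,"y":0,"z":-0.05,"yaw":0},{"grip":0.0912,"x":0.1,"y":0,"z":-0.075,"yaw":0},{"grip":0.0912,"x":0.133,"y":0,"z":-0.1,"yaw":0},{"grip":0.0912,"x":0.166,"y":0,"z":-0.125,"yaw":0}]'; done
python3 - <<'E'
from h import *
s=state();print(s["qpos"].round(1),s["ee_pos"].round(1),s["ee_rot"].round(2))
E
```

```text
time_s: 3.85
ee_pos: [638.5, -241.4, 554.0]
ee_rot: [180.0, -4.0, -20.5]
force: [1.5, -0.6, 0.8]
gripper_width: 91.2
gripper_force: 0.0
time_s: 4.27
ee_pos: [659.3, -248.9, 562.0]
ee_rot: [180.0, -5.9, -20.5]
force: [-0.1, 0.4, 1.1]
gripper_width: 91.2
gripper_force: 0.0
time_s: 4.68
ee_pos: [672.5, -253.5, 557.5]
ee_rot: [180.0, -7.4, -20.5]
force: [-1.0, 0.7, 0.3]
gripper_width: 90.9
gripper_force: 0.0
time_s: 5.1
ee_pos: [682.3, -256.8, 557.0]
ee_rot: [179.9, -8.9, -20.5]
force: [1.6, -0.9, 0.5]
gripper_width: 91.3
gripper_force: 0.0
[-2.160e+01  3.620e+01  1.230e+01  1.000e-01  1.225e+02  8.900e+01] [ 682.3 -256.8  557. ] [179.95  -8.92 -20.46]
```

```bash
for i in 1 2 3 4 5 6; do python3 -m crank '[{"grip":0.0912,"x":0.04,"y":0,"z":-0.012,"yaw":0},{"grip":0.0912,"x":0.08,"y":0,"z":-0.024,"yaw":0},{"grip":0.0912,"x":0.12,"y":0,"z":-0.036,"yaw":0},{"grip":0.0912,"x":0.16,"y":0,"z":-0.048,"yaw":0},{"grip":0.0912,"x":0.2,"y":0,"z":-0.06,"yaw":0}]' | grep ee_; done
python3 - <<'E'
from h import *
s=state();print(s["qpos"].round(1),s["ee_pos"].round(1),s["ee_rot"].round(2),s["time_s"])
E
```

```text
ee_pos: [718.1, -270.0, 530.6]
ee_rot: [179.9, -10.6, -20.5]
ee_pos: [747.6, -280.8, 510.5]
ee_rot: [179.9, -12.4, -20.5]
ee_pos: [772.6, -289.9, 495.0]
ee_rot: [179.9, -14.2, -20.5]
ee_pos: [793.5, -297.5, 484.2]
ee_rot: [179.9, -16.2, -20.5]
ee_pos: [810.9, -303.8, 478.0]
ee_rot: [179.9, -18.1, -20.4]
ee_pos: [825.1, -309.0, 476.1]
ee_rot: [179.9, -20.1, -20.5]
[-21.4  43.9  12.3   0.2 103.7  89.2] [ 825.1 -309.   476.1] [179.92 -20.08 -20.45] 7.6
```

```bash
for i in 1 2 3; do python3 -m crank '[{"grip":0.0912,"x":0.037,"y":0,"z":-0.018,"yaw":0},{"grip":0.0912,"x":0.074,"y":0,"z":-0.036,"yaw":0},{"grip":0.0912,"x":0.111,"y":0,"z":-0.054,"yaw":0},{"grip":0.0912,"x":0.148,"y":0,"z":-0.072,"yaw":0},{"grip":0.0912,"x":0.185,"y":0,"z":-0.09,"yaw":0}]' | grep ee_; done
python3 - <<'E'
from h import *
s=state();print(s["qpos"].round(1),s["ee_pos"].round(1),s["ee_rot"].round(2),s["time_s"])
E
```

```text
ee_pos: [824.9, -308.7, 493.5]
ee_rot: [179.9, -22.2, -20.4]
ee_pos: [823.6, -308.1, 511.2]
ee_rot: [179.9, -24.1, -20.4]
ee_pos: [820.6, -306.8, 530.9]
ee_rot: [179.9, -26.1, -20.4]
[-21.4  40.7  12.3   0.3 100.8  89.2] [ 820.6 -306.8  530.9] [179.91 -26.15 -20.44] 8.85
```

```bash
python3 -m crank '[{"grip":0.0912,"x":0.037,"y":0,"z":-0.018,"yaw":0},{"grip":0.0912,"x":0.074,"y":0,"z":-0.036,"yaw":0},{"grip":0.0912,"x":0.074,"y":0,"z":-0.036,"yaw":0},{"grip":0.0912,"x":0.074,"y":0,"z":-0.036,"yaw":0},{"grip":0.0912,"x":0.074,"y":0,"z":-0.036,"yaw":0}]' | grep ee_
cat >> kin.py <<'E'
from scipy.spatial.transform import Rotation as Ro
from scipy.optimize import least_squares
Rz=lambda a:Ro.from_euler("z",a,degrees=True)
Ry=lambda a:Ro.from_euler("y",a,degrees=True)
def fk(q,s4=1):
    a=q[1]+q[2];F=Rz(q[0])*Ry(a)
    w=Rz(q[0]).apply([p[0]+p[2]*s(q[1])+p[3]*s(a)+p[4]*c(a),0,p[1]+p[2]*c(q[1])+p[3]*c(a)-p[4]*s(a)])
    R=F*Rz(s4*q[3])*Ry(q[4])*Rz(q[5]+90)
    return w+R.apply([0,0,p[5]]),R
lo=np.array([-177,-48,12.3,-77,2.9,-146.5]);hi=np.array([177,115,149.7,257,150.4,146.5])
def ik(P,R,q0,s4=1):
    f=lambda q:np.r_[(fk(q,s4)[0]-P)/5,(fk(q,s4)[1]*R.inv()).as_rotvec()*57]
    r=least_squares(f,q0,bounds=(lo,hi));return r.x,np.abs(r.fun).max()
# step from current state to a world target, given in current tool axes
def delta(P,ps,rot):
    return Ro.from_euler("xyz",rot,degrees=True).inv().apply(np.array(P)-ps)
E
python3 - <<'E'
from h import *; from kin import *
st=state();q=st["qpos"];print(q.round(1),st["ee_pos"].round(1),st["ee_rot"].round(2),st["time_s"])
P,R=fk(q);print("fk",P.round(1),R.as_euler("xyz",degrees=True).round(1))
R0=Ro.from_euler("xyz",[180,-27,-20.8],degrees=True);a=-R0.apply([0,0,1]);print("a",a.round(3))
nose=np.array([525.7,201.3,135.4])-26*a;print("nose",nose.round(1))
for s4 in(1,-1):
  for y0 in (0,90):
    for th in(0,30,62):
      for h in(18,128):
        x,e=ik(nose+h*a,R0*Rz(-(th-y0)),[20,20,80,10,80,100],s4);print(s4,y0,th,h,x.round(0),round(e,2))
print("delta to pre",delta(nose+128*a,st["ee_pos"],st["ee_rot"]).round(1))
E
```

```text
ee_pos: [820.5, -306.7, 547.1]
ee_rot: [179.9, -28.2, -20.4]
[-21.4  39.8  12.3   0.4  99.7  89.2] [ 820.5 -306.7  547.1] [179.91 -28.19 -20.43] 9.2667
fk [ 812.9 -316.1  546.3] [179.9 -28.2 -20.4]
a [-0.424  0.161  0.891]
nose [536.7 197.1 112.2]
1 0 0 18 [ 26.  16. 112. -20.  37. 146.] 5.24
1 0 0 128 [ 31.   7. 108. -18.  51. 146.] 5.46
1 0 30 18 [ 32.  17. 114. -36.  38. 140.] 0.0
1 0 30 128 [ 38.   8. 109. -29.  52. 135.] 0.0
1 0 62 18 [ 32.  17. 114. -36.  38. 108.] 0.0
1 0 62 128 [ 38.   8. 109. -29.  52. 103.] 0.0
1 90 0 18 [ 16.  15. 129.  66.   3. 146.] 18.18
1 90 0 128 [ 19.   4. 132.  67.   3. 146.] 20.45
1 90 30 18 [ 17.  15. 129.  36.   3. 146.] 17.52
1 90 30 128 [ 15.   3. 127.  31.  16. 146.] 20.49
1 90 62 18 [ 17.  14. 117.   1.  26. 146.] 12.98
1 90 62 128 [ 20.   4. 112.   1.  41. 146.] 14.22
-1 0 0 18 [ 26.  16. 112.  20.  37. 146.] 5.24
-1 0 0 128 [ 31.   7. 108.  18.  51. 146.] 5.46
-1 0 30 18 [ 32.  17. 114.  36.  38. 140.] 0.0
-1 0 30 128 [ 38.   8. 109.  29.  52. 135.] 0.0
-1 0 62 18 [ 32.  17. 114.  36.  38. 108.] 0.0
-1 0 62 128 [ 38.   8. 109.  29.  52. 103.] 0.0
-1 90 0 18 [ 16.  15. 129. -66.   3. 146.] 18.18
-1 90 0 128 [ 19.   4. 132. -67.   3. 146.] 20.45
-1 90 30 18 [ 17.  15. 129. -36.   3. 146.] 17.52
-1 90 30 128 [ 15.   3. 127. -31.  16. 146.] 20.49
-1 90 62 18 [ 17.  14. 117.  -1.  26. 146.] 12.98
-1 90 62 128 [ 20.   4. 112.  -1.  41. 146.] 14.22
delta to pre [-592.2 -373.5   46. ]
```

```bash
python3 -m crank '[{"grip":0.0912,"x":-0.034,"y":-0.021,"z":0.003,"yaw":-0.105},{"grip":0.0912,"x":-0.068,"y":-0.042,"z":0.005,"yaw":-0.21},{"grip":0.0912,"x":-0.101,"y":-0.064,"z":0.008,"yaw":-0.315},{"grip":0.0912,"x":-0.135,"y":-0.085,"z":0.010,"yaw":-0.42},{"grip":0.0912,"x":-0.169,"y":-0.106,"z":0.013,"yaw":-0.524}]' | grep ee_
python3 -m crank '[{"grip":0.0912,"x":-0.019,"y":-0.035,"z":0.003,"yaw":-0.105},{"grip":0.0912,"x":-0.037,"y":-0.071,"z":0.005,"yaw":-0.21},{"grip":0.0912,"x":-0.056,"y":-0.106,"z":0.008,"yaw":-0.315},{"grip":0.0912,"x":-0.074,"y":-0.142,"z":0.010,"yaw":-0.42},{"grip":0.0912,"x":-0.093,"y":-0.177,"z":0.013,"yaw":-0.524}]' | grep ee_
python3 -m crank '[{"grip":0.0912,"x":0.002,"y":-0.04,"z":0.003,"yaw":-0.105},{"grip":0.0912,"x":0.003,"y":-0.08,"z":0.005,"yaw":-0.21},{"grip":0.0912,"x":0.005,"y":-0.12,"z":0.008,"yaw":-0.315},{"grip":0.0912,"x":0.006,"y":-0.16,"z":0.010,"yaw":-0.42},{"grip":0.0912,"x":0.008,"y":-0.199,"z":0.013,"yaw":-0.524}]' | grep ee_
cat > goal.py <<'E'
from h import *; from kin import *
np.set_printoptions(precision=1,suppress=True)
R0=Ro.from_euler("xyz",[180,-27,-20.8],degrees=True);a=-R0.apply([0,0,1])
nose=np.array([525.7,201.3,135.4])-26*a
def rep(h):
    st=state();R=Ro.from_euler("xyz",st["ee_rot"],degrees=True)
    print("q",st["qpos"],"pos",st["ee_pos"],"rot",st["ee_rot"],"t",st["time_s"],"w",st["gripper_width"],"F",st["force"],"T",st["torque"].round(2))
    rel=R0.inv()*R;print("rel to nose tool (deg rotvec)",np.degrees(rel.as_rotvec()))
    print("offset in nose frame x'(down..),y,h",R0.inv().apply(st["ee_pos"]-nose)*[1,-1,-1])
    print("delta tool axes to h",h,R.inv().apply(nose+h*a-st["ee_pos"]))
E
python3 -c "
from goal import *
rep(128)"
```

```text
ee_pos: [735.3, -176.3, 466.2]
ee_rot: [164.9, -24.0, 12.9]
ee_pos: [639.5, -25.8, 375.6]
ee_rot: [155.1, -13.5, 42.7]
ee_pos: [543.7, 123.6, 284.7]
ee_rot: [151.8, 0.1, 69.7]
q [ 22.3   5.2 104.1 -24.1  51.9  54.5] pos [543.7 123.6 284.7] rot [151.8   0.1  69.7] t 10.5167 w 91.3486921080729 F [0.6 0.6 0.1] T [0.1 0.2 0.1]
rel to nose tool (deg rotvec) [ -0.8   1.  -90.5]
offset in nose frame x'(down..),y,h [107.3 -66.2 138.9]
delta tool axes to h 128 [  67.1 -107.     8.8]
```

```bash
python3 -m crank '[{"grip":0.0912,"x":0.017,"y":-0.027,"z":0.002,"yaw":0.002},{"grip":0.0912,"x":0.034,"y":-0.053,"z":0.004,"yaw":0.004},{"grip":0.0912,"x":0.05,"y":-0.08,"z":0.007,"yaw":0.006},{"grip":0.0912,"x":0.067,"y":-0.107,"z":0.009,"yaw":0.009},{"grip":0.0912,"x":0.067,"y":-0.107,"z":0.009,"yaw":0.009}]' | grep ee_
python3 - <<'E'
from goal import *
rep(19)
for n,(u,v) in (("scene",(235,150)),("top",(215,280))):
    im=grab_frame(n);globals()[n]=cv2.resize(im[v-70:v+70,u-70:u+70,::-1],(400,400),interpolation=cv2.INTER_CUBIC)
cv2.imwrite("pics/g1.png",np.hstack([scene,top]))
E
```

```text
ee_pos: [481.2, 219.6, 223.6]
ee_rot: [152.1, -0.0, 69.2]
q [ 37.2   7.8 110.3 -30.9  50.5  75.6] pos [481.2 219.6 223.6] rot [152.1  -0.   69.2] t 10.9333 w 91.23967621787527 F [ 0.2 -0.1  0.6] T [0.1 0.2 0.1]
rel to nose tool (deg rotvec) [ -0.7   0.7 -90. ]
offset in nose frame x'(down..),y,h [ -2.8   1.2 126.5]
delta tool axes to h 19 [ -1.3   1.1 107.5]
```

View pics/g1.png

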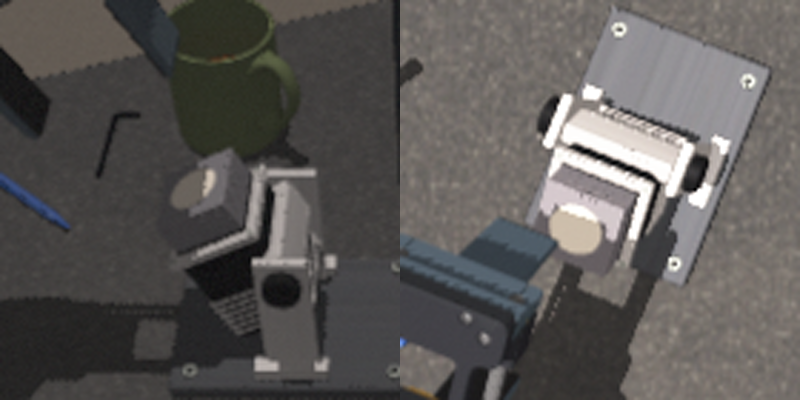

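The right-hand crop shows the finger tip where I predicted it, at about (190,294) in the top picture, so the approach line is right. I'll descend along the lens axis.

```bash
python3 -m crank '[{"grip":0.0912,"x":-0.001,"y":0.001,"z":0.03,"yaw":0},{"grip":0.0912,"x":-0.001,"y":0.001,"z":0.06,"yaw":0},{"grip":0.0912,"x":-0.001,"y":0.001,"z":0.075,"yaw":0},{"grip":0.0912,"x":-0.001,"y":0.001,"z":0.085,"yaw":0},{"grip":0.0912,"x":-0.001,"y":0.001,"z":0.09,"yaw":0}]'
python3 -m crank '[{"grip":0.0912,"x":0,"y":0,"z":0.004,"yaw":0},{"grip":0.0912,"x":0,"y":0,"z":0.008,"yaw":0},{"grip":0.0912,"x":0,"y":0,"z":0.012,"yaw":0},{"grip":0.0912,"x":0,"y":0,"z":0.015,"yaw":0},{"grip":0.0912,"x":0,"y":0,"z":0.015,"yaw":0}]'
python3 -c "
from goal import *
rep(19)"
```

```text
time_s: 11.45
ee_pos: [525.6, 199.4, 147.7]
ee_rot: [151.8, -0.2, 68.8]
force: [-0.1, -0.4, 0.0]
gripper_width: 91.1
gripper_force: 0.0
time_s: 11.87
ee_pos: [531.4, 198.2, 135.0]
ee_rot: [151.8, -0.2, 69.0]
force: [-0.1, 0.1, -0.2]
gripper_width: 91.6
gripper_force: 0.0
q [ 31.5  16.  114.6 -37.8  37.4  80.7] pos [531.4 198.2 135. ] rot [151.8  -0.2  69. ] t 11.8667 w 91.61998261593797 F [-0.1  0.1 -0.2] T [0.1 0.2 0. ]
rel to nose tool (deg rotvec) [ -0.9   1.  -89.7]
offset in nose frame x'(down..),y,h [ 5.5 -0.9 22.7]
delta tool axes to h 19 [ 0.8 -5.6  3.6]
```

```bash
python3 -m crank '[{"grip":0.0912,"x":0.001,"y":-0.003,"z":0.001,"yaw":0},{"grip":0.0912,"x":0.001,"y":-0.0055,"z":0.002,"yaw":0},{"grip":0.08,"x":0.001,"y":-0.0055,"z":0.003,"yaw":0},{"grip":0.07,"x":0.001,"y":-0.0055,"z":0.003,"yaw":0},{"grip":0.06,"x":0.001,"y":-0.0055,"z":0.003,"yaw":0}]' 5
python3 -m crank '[{"grip":0.055,"x":0,"y":0,"z":0,"yaw":0},{"grip":0.05,"x":0,"y":0,"z":0,"yaw":0},{"grip":0.045,"x":0,"y":0,"z":0,"yaw":0},{"grip":0.045,"x":0,"y":0,"z":0,"yaw":0},{"grip":0.045,"x":0,"y":0,"z":0,"yaw":0}]' 5
python3 -c "
from goal import *
rep(19)"
```

```text
time_s: 12.28
ee_pos: [528.4, 200.5, 129.8]
ee_rot: [151.8, -0.2, 69.0]
force: [-0.4, -0.1, -0.2]
gripper_width: 74.0
gripper_force: 0.0
time_s: 12.7
ee_pos: [528.5, 200.4, 129.9]
ee_rot: [151.8, -0.2, 69.0]
force: [-0.3, -1.0, 1.2]
gripper_width: 52.4
gripper_force: 5.0
q [ 31.9  16.3 115.1 -38.5  37.   81.9] pos [528.5 200.4 129.9] rot [151.8  -0.2  69. ] t 12.7 w 52.39299180071399 F [-0.3 -1.   1.2] T [ 0.1  0.2 -0. ]
rel to nose tool (deg rotvec) [ -0.9   1.  -89.7]
offset in nose frame x'(down..),y,h [ 0.1  0.2 19.7]
delta tool axes to h 19 [-0.2 -0.2  0.7]
```

```bash
cat >> goal.py <<'E'
def tq():
    st=state();R=Ro.from_euler("xyz",st["ee_rot"],degrees=True)
    print("yaw rel",np.degrees((R0.inv()*R).as_rotvec()).round(1),"F tool",R.inv().apply(st["force"]),"T tool",R.inv().apply(st["torque"]).round(3),"w",round(st["gripper_width"],2),"off",R0.inv().apply(st["ee_pos"]-nose)*[1,-1,-1],"t",st["time_s"])
E
python3 -c "
from goal import *
tq()"
python3 -m crank '[{"grip":0.045,"x":0,"y":0,"z":0,"yaw":0},{"grip":0.045,"x":0,"y":0,"z":0,"yaw":-0.05},{"grip":0.045,"x":0,"y":0,"z":0,"yaw":-0.1},{"grip":0.045,"x":0,"y":0,"z":0,"yaw":-0.15},{"grip":0.045,"x":0,"y":0,"z":0,"yaw":-0.2}]' 15 | grep -E "force|wid"
python3 -c "
from goal import *
tq()"
python3 -m crank '[{"grip":0.045,"x":0,"y":0,"z":0,"yaw":-0.05},{"grip":0.045,"x":0,"y":0,"z":0,"yaw":-0.1},{"grip":0.045,"x":0,"y":0,"z":0,"yaw":-0.15},{"grip":0.045,"x":0,"y":0,"z":0,"yaw":-0.2},{"grip":0.045,"x":0,"y":0,"z":0,"yaw":-0.2}]' 15 | grep -E "force|wid"
python3 -c "
from goal import *
tq()"
```

```text
yaw rel [ -0.9   1.  -89.7] F tool [-1.   0.7 -1. ] T tool [ 0.2 -0.   0. ] w 52.39 off [ 0.1  0.2 19.7] t 12.7
force: [-0.1, 1.4, 0.1]
gripper_width: 52.3
gripper_force: 15.0
yaw rel [  -1.     1.  -101.3] F tool [ 1.3 -0.2 -0.4] T tool [0.2 0.2 0. ] w 52.26 off [ 0.2  0.5 19.8] t 13.1167
force: [-1.0, 1.5, 1.8]
gripper_width: 51.9
gripper_force: 15.0
yaw rel [  -1.1    0.9 -112.6] F tool [ 1.1  0.  -2.3] T tool [ 0.2  0.2 -0. ] w 51.88 off [ 0.1  0.5 19.8] t 13.5333
```

```bash
sed -i 's/R.inv().apply(st\["torque"\]).round(3)/R.inv().apply(st["torque"])*1000/' goal.py
for i in 1 2 3 4; do python3 -m crank '[{"grip":0.045,"x":0,"y":0,"z":0,"yaw":-0.02},{"grip":0.045,"x":0,"y":0,"z":0,"yaw":-0.04},{"grip":0.045,"x":0,"y":0,"z":0,"yaw":-0.06},{"grip":0.045,"x":0,"y":0,"z":0,"yaw":-0.06},{"grip":0.045,"x":0,"y":0,"z":0,"yaw":-0.06}]' 15 | grep -E "_force"
python3 -c "
from goal import *
tq()"; done
```

```text
gripper_force: 15.0
yaw rel [  -1.1    0.9 -116. ] F tool [ 0.7 -1.4 -3. ] T tool [287.8 439.4 -30.6] w 51.98 off [ 0.1  0.3 19.8] t 13.95
gripper_force: 15.0
yaw rel [  -1.2    0.8 -119.5] F tool [ 1.8 -0.4 -4.7] T tool [306.9 488.1  22.1] w 52.41 off [ 0.   0.2 19.8] t 14.3667
gripper_force: 15.0
yaw rel [  -1.2    0.8 -123. ] F tool [ 2.2 -1.3 -5.9] T tool [399.2 655.3  37.2] w 51.74 off [-0.1  0.3 19.7] t 14.7833
gripper_force: 15.0
yaw rel [  -1.1    0.8 -126.3] F tool [ 3.9 -1.9 -8.2] T tool [ 465.5 1081.3  244.2] w 51.83 off [-0.6  0.7 19.7] t 15.2
```

```bash

for i in 1; do python3 -m crank '[{"grip":0.045,"x":0,"y":0,"z":-0.0005,"yaw":0},{"grip":0.045,"x":0,"y":0,"z":-0.001,"yaw":0},{"grip":0.045,"x":0,"y":0,"z":-0.001,"yaw":-0.01},{"grip":0.045,"x":0,"y":0,"z":-0.001,"yaw":-0.02},{"grip":0.045,"x":0,"y":0,"z":-0.001,"yaw":-0.02}]' 15 | grep -E "_force"
python3 -c "
from goal import *
tq()"; done
```

```text
gripper_force: 15.0
yaw rel [  -1.1    0.7 -127.5] F tool [ 7.4 -0.1  3.6] T tool [ 103.8 1372.5  308.6] w 52.21 off [-0.7  0.6 20. ] t 15.6167
```

The axial torque climbs steeply at about 37°, to 0.31 N m, so that's the stop. I'll ease back 2° and draw off gently along the axis.

```bash

python3 -m crank '[{"grip":0.045,"x":0,"y":0,"z":0,"yaw":0.015},{"grip":0.045,"x":0,"y":0,"z":0,"yaw":0.03},{"grip":0.045,"x":0,"y":0,"z":0,"yaw":0.04},{"grip":0.045,"x":0,"y":0,"z":0,"yaw":0.04},{"grip":0.045,"x":0,"y":0,"z":0,"yaw":0.04}]' 20 | grep -E "_force"
python3 -c "
from goal import *
tq()"
python3 -m crank '[{"grip":0.045,"x":0,"y":0,"z":-0.001,"yaw":0},{"grip":0.045,"x":0,"y":0,"z":-0.002,"yaw":0},{"grip":0.045,"x":0,"y":0,"z":-0.003,"yaw":0},{"grip":0.045,"x":0,"y":0,"z":-0.004,"yaw":0},{"grip":0.045,"x":0,"y":0,"z":-0.004,"yaw":0}]' 20 | grep -E "_force"
python3 -c "
from goal import *
tq()"
```

```text
gripper_force: 20.0
yaw rel [  -1.2    0.7 -125.2] F tool [ 6.9 -0.8  3.6] T tool [ 239.3 1338.6  119.6] w 51.89 off [-0.4  0.2 20.4] t 16.0333
gripper_force: 20.0
yaw rel [  -1.2    0.6 -125.2] F tool [ 5.7 -3.9  0.1] T tool [ 825.9 1180.3  168.7] w 51.87 off [-0.6 -0.6 24.7] t 16.45
```

```bash
python3 -c "
from goal import *
st=state();R=Ro.from_euler('xyz',st['ee_rot'],degrees=True);print(R.inv().apply(a)*20,R.inv().apply(R0.apply([-.5,-.3,0])))"
python3 -m crank '[{"grip":0.045,"x":0.0003,"y":-0.0005,"z":-0.002,"yaw":0},{"grip":0.045,"x":0.0005,"y":-0.0005,"z":-0.004,"yaw":0},{"grip":0.045,"x":0.0005,"y":-0.0005,"z":-0.006,"yaw":0},{"grip":0.045,"x":0.0005,"y":-0.0005,"z":-0.008,"yaw":0},{"grip":0.045,"x":0.0005,"y":-0.0005,"z":-0.008,"yaw":0}]' 20 | grep -E "_force"
python3 -c "
from goal import *
tq()"
```

```text
[ -0.2   0.3 -20. ] [ 0.5 -0.2 -0. ]
gripper_force: 20.0
yaw rel [  -1.3    0.8 -125.2] F tool [ 1.  -1.  -0.5] T tool [379.2 295.9  44.7] w 52.31 off [-0.1  0.1 33.4] t 16.8667
```

Forces are low and the cover is coming free. I'll draw it the rest of the way off and check.

```bash

python3 -m crank '[{"grip":0.045,"x":0,"y":0,"z":-0.006,"yaw":0},{"grip":0.045,"x":0,"y":0,"z":-0.012,"yaw":0},{"grip":0.045,"x":0,"y":0,"z":-0.02,"yaw":0},{"grip":0.045,"x":0,"y":0,"z":-0.035,"yaw":0},{"grip":0.045,"x":0,"y":0,"z":-0.06,"yaw":0}]' 20 | grep -E "_force"
python3 -m crank '[{"grip":0.045,"x":0,"y":0,"z":-0.03,"yaw":0},{"grip":0.045,"x":0,"y":0,"z":-0.06,"yaw":0},{"grip":0.045,"x":0,"y":0,"z":-0.08,"yaw":0},{"grip":0.045,"x":0,"y":0,"z":-0.08,"yaw":0},{"grip":0.045,"x":0,"y":0,"z":-0.08,"yaw":0}]' 20 | grep -E "_force"
python3 - <<'E'
from goal import *
rep(19)
tq()
for n,(u,v) in (("scene",(235,140)),("top",(205,290))):
    im=grab_frame(n);globals()[n]=cv2.resize(im[v-80:v+80,u-80:u+80,::-1],(400,400),interpolation=cv2.INTER_CUBIC)
cv2.imwrite("pics/g2.png",np.hstack([scene,top]))
E
```

```text
gripper_force: 20.0
gripper_force: 20.0
q [ 39.8   4.5 107.8 -29.5  56.5  39.5] pos [460.3 226.7 265.7] rot [156.2  15.7 101.1] t 17.7 w 52.02676088489365 F [-0.1 -0.5 -0.9] T [0.1 0.2 0. ]
rel to nose tool (deg rotvec) [  -1.2    1.  -125.2]
offset in nose frame x'(down..),y,h [ -3.3   0.5 173.9]
delta tool axes to h 19 [ -0.9  -0.7 155. ]
yaw rel [  -1.2    1.  -125.2] F tool [-0.2 -0.6  0.8] T tool [192.3 145.  -43. ] w 52.03 off [ -3.3   0.5 173.9] t 17.7
```

View pics/g2.png

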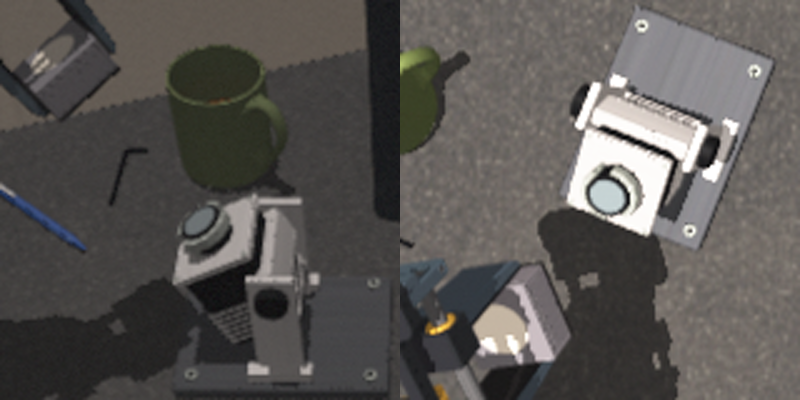

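The cover is off and in the jaws, and the camera head hasn't moved. Next I'll work out the carry to the stack. The tool stays tilted, so I'll choose the yaw to make the jaw axis nearly level and parallel to a stack side. The cover can then pivot level between the pads.

```bash
cat > put.py <<'E'
from goal import *
stk=np.array([582.6,-189.2,52.])
def put(hz,m=19,az=61.7,shift=(0,0)):
    st=state();R=Ro.from_euler("xyz",st["ee_rot"],degrees=True);tz=R.apply([0,0,1])
    d=np.arange(-179,180,.5);y=(R*Rz(d)).apply([0,1,0]);e=(np.degrees(np.arctan2(y[:,1],y[:,0]))-az+90)%180-90
    i=[k for k in range(len(d)) if abs(e[k])<.4]
    print("yaw options",[(d[k],y[k].round(3)) for k in i])
    k=min(i,key=lambda k:abs(d[k]))
    sd=np.r_[shift,0]
    T=stk+[0,0,hz]+sd-m*tz
    print("q",st["qpos"],"pos",st["ee_pos"],"t",st["time_s"],"F",st["force"],"w",st["gripper_width"],"yaw rad",np.radians(d[k]).round(3),"target",T,"delta tool",R.inv().apply(T-st["ee_pos"]),"up in tool",R.inv().apply([0,0,1]).round(3),"out(az-20) in tool",R.inv().apply(np.r_[tz[:2],0]/np.hypot(*tz[:2])).round(3),"tilt",np.degrees(np.arccos(-tz[2])),np.degrees(np.arctan2(tz[1],tz[0])))
E
python3 -c "
from put import *
put(70)"
```

```text
yaw options [(np.float64(-46.5), array([0.5, 0.9, 0.1])), (np.float64(-46.0), array([0.5, 0.9, 0.1])), (np.float64(133.5), array([-0.5, -0.9, -0.1])), (np.float64(134.0), array([-0.5, -0.9, -0.1]))]
q [ 39.7   4.6 107.9 -29.5  56.5  39.5] pos [459.9 225.6 263.3] t 17.8 F [ 0.5  0.2 -1.3] w 51.81124479460532 yaw rad -0.803 target [ 574.2 -186.   138.8] delta tool [-376.   -64.3  229.1] up in tool [-0.3  0.4 -0.9] out(az-20) in tool [-0.5  0.7  0.5] tilt 28.119509931378804 -20.80389572220981
```

```bash
for i in 1 2 3; do python3 -m crank '[{"grip":0.045,"x":-0.025,"y":-0.0043,"z":0.0153,"yaw":0},{"grip":0.045,"x":-0.05,"y":-0.0086,"z":0.0306,"yaw":0},{"grip":0.045,"x":-0.075,"y":-0.0129,"z":0.0459,"yaw":0},{"grip":0.045,"x":-0.1,"y":-0.0172,"z":0.0612,"yaw":0},{"grip":0.045,"x":-0.125,"y":-0.0214,"z":0.0765,"yaw":0}]' 20|grep -E "pos|_force"; done
for i in 1 2; do python3 -m crank '[{"grip":0.045,"x":0,"y":0,"z":0,"yaw":-0.08},{"grip":0.045,"x":0,"y":0,"z":0,"yaw":-0.16},{"grip":0.045,"x":0,"y":0,"z":0,"yaw":-0.24},{"grip":0.045,"x":0,"y":0,"z":0,"yaw":-0.32},{"grip":0.045,"x":0,"y":0,"z":0,"yaw":-0.4}]' 20|grep -E "pos|_force"; done
python3 - <<'E'
from put import *
put(50)
for n,(u,v) in (("scene",(339,320)),("top",(415,262))):
    im=grab_frame(n);globals()[n]=cv2.resize(im[v-80:v+80,u-80:u+80,::-1],(400,400),interpolation=cv2.INTER_CUBIC)
cv2.imwrite("pics/g3.png",np.hstack([scene,top]))
E
```

```text
ee_pos: [498.1, 87.4, 220.3]
gripper_force: 20.0
ee_pos: [535.9, -49.7, 178.3]
gripper_force: 20.0
ee_pos: [573.8, -186.4, 136.2]
gripper_force: 20.0
ee_pos: [573.6, -185.0, 136.4]
gripper_force: 20.0
ee_pos: [573.6, -184.8, 136.5]
gripper_force: 20.0
yaw options [(np.float64(-0.5), array([0.5, 0.9, 0.1])), (np.float64(0.0), array([0.5, 0.9, 0.1])), (np.float64(179.5), array([-0.5, -0.9, -0.1]))]
q [-18.4  15.  115.8  -3.1  21.4 -76.2] pos [ 573.6 -184.8  136.5] t 19.8833 F [-0.2  0.2 -0.4] w 52.30882297851957 yaw rad 0.0 target [ 574.3 -186.   118.8] delta tool [ 7.1 -2.1 16.2] up in tool [-0.5  0.1 -0.9] out(az-20) in tool [-0.9  0.1  0.5] tilt 27.928056934479066 -20.735334597299055
```

View pics/g3.png

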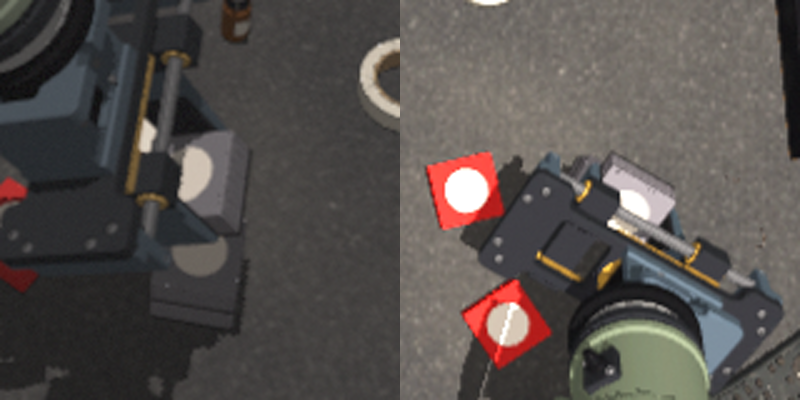

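The crops show the cover held above the stack, with the upper spare visible just beneath at about (195,250) in the left crop. I'll lower until the low edge touches, 3 mm inward for the pivot, with low grip.

```bash
sed -i 's/R.inv().apply(T-st\["ee_pos"\])/str(R.inv().apply(T-st["ee_pos"]).round(1))/; s/"up in tool",R.inv().apply(\[0,0,1\]).round(3)/"up in tool",str(R.inv().apply([0,0,1]).tolist())/; s/np.hypot(\*tz\[:2\])).round(3)/np.hypot(*tz[:2])).tolist()/' put.py
python3 -c "
from put import *
put(22,shift=(-2.8,1.06))"
```

```text
yaw options [(np.float64(-0.5), array([0.5, 0.9, 0.1])), (np.float64(179.5), array([-0.5, -0.9, -0.1]))]
q [-18.3  14.9 115.8  -3.1  21.4 -76. ] pos [ 573.8 -184.7  136.8] t 19.9833 F [-0.1 -0.6 -0.3] w 52.02345967208838 yaw rad -0.009 target [ 571.5 -185.    90.8] delta tool [23.  -4.7 39.6] up in tool [-0.4629609977867678, 0.07390772609864588, -0.8832920029928991] out(az-20) in tool [-0.8722471617493126, 0.13924672840492994, 0.4688232475558269] tilt 27.957938068090314 -20.720362650088713
```

```bash
python3 -m crank '[{"grip":0.045,"x":0.008,"y":-0.0015,"z":0.013,"yaw":0},{"grip":0.045,"x":0.015,"y":-0.003,"z":0.026,"yaw":0},{"grip":0.045,"x":0.019,"y":-0.004,"z":0.033,"yaw":0},{"grip":0.045,"x":0.023,"y":-0.0047,"z":0.0396,"yaw":0},{"grip":0.045,"x":0.023,"y":-0.0047,"z":0.0396,"yaw":0}]' 8
for i in 1 2 3; do python3 -m crank '[{"grip":0.045,"x":0.0005,"y":-0.0001,"z":0.0009,"yaw":0},{"grip":0.045,"x":0.0009,"y":-0.0002,"z":0.0018,"yaw":0},{"grip":0.045,"x":0.0009,"y":-0.0002,"z":0.0018,"yaw":0},{"grip":0.045,"x":0.0009,"y":-0.0002,"z":0.0018,"yaw":0},{"grip":0.045,"x":0.0009,"y":-0.0002,"z":0.0018,"yaw":0}]' 8 |grep -E "pos|force"; done
```

```text
time_s: 20.4
ee_pos: [571.3, -184.4, 90.4]
ee_rot: [175.2, 27.5, 149.0]
force: [-0.1, -0.6, -0.5]
gripper_width: 52.3
gripper_force: 8.0
ee_pos: [573.0, -184.7, 91.4]
force: [0.8, -0.3, -1.4]
gripper_force: 8.0
ee_pos: [572.7, -184.7, 88.8]
force: [0.8, 0.1, 0.1]
gripper_force: 8.0
ee_pos: [572.8, -184.8, 86.8]
force: [0.0, 0.8, -1.6]
gripper_force: 8.0
```

```bash
for i in 1 2 3 4 5; do python3 -m crank '[{"grip":0.045,"x":0.0004,"y":-0.0001,"z":0.0007,"yaw":0},{"grip":0.045,"x":0.0007,"y":-0.0001,"z":0.0013,"yaw":0},{"grip":0.045,"x":0.0007,"y":-0.0001,"z":0.0013,"yaw":0},{"grip":0.045,"x":0.0007,"y":-0.0001,"z":0.0013,"yaw":0},{"grip":0.045,"x":0.0007,"y":-0.0001,"z":0.0013,"yaw":0}]' 8 |grep -E "pos|force: \["; done
```

```text
ee_pos: [572.8, -184.8, 85.3]
force: [-0.1, 0.3, -0.9]
ee_pos: [572.8, -184.8, 83.8]
force: [-0.3, -0.7, -0.2]
ee_pos: [572.8, -184.8, 82.4]
force: [0.1, 0.9, -1.0]
ee_pos: [572.9, -184.8, 81.1]
force: [-0.2, -0.5, 1.8]
ee_pos: [573.5, -185.0, 80.1]
force: [-0.3, -2.0, 5.5]
```

Contact came at TCP z≈81, which agrees with the measured height. I'll follow the pivot arc, outward and down, with a light 4 N grip.

```bash
python3 -m crank '[{"grip":0.045,"x":0,"y":0,"z":0,"yaw":0},{"grip":0.045,"x":-0.0005,"y":0.0001,"z":0.001,"yaw":0},{"grip":0.045,"x":-0.001,"y":0.0002,"z":0.0022,"yaw":0},{"grip":0.045,"x":-0.0016,"y":0.0003,"z":0.0033,"yaw":0},{"grip":0.045,"x":-0.0016,"y":0.0003,"z":0.0033,"yaw":0}]' 4 |grep -E "pos|force"
python3 -m crank '[{"grip":0.045,"x":-0.0004,"y":0.0001,"z":0.0011,"yaw":0},{"grip":0.045,"x":-0.0008,"y":0.0001,"z":0.0022,"yaw":0},{"grip":0.045,"x":-0.0012,"y":0.0002,"z":0.0035,"yaw":0},{"grip":0.045,"x":-0.0012,"y":0.0002,"z":0.0035,"yaw":0},{"grip":0.045,"x":-0.0012,"y":0.0002,"z":0.0035,"yaw":0}]' 4 |grep -E "pos|force"
python3 - <<'E'
from put import *
tq()
for n,(u,v) in (("scene",(339,330)),("top",(415,262))):
    im=grab_frame(n);globals()[n]=cv2.resize(im[v-50:v+50,u-50:u+50,::-1],(400,400),interpolation=cv2.INTER_CUBIC)
cv2.imwrite("pics/g4.png",np.hstack([scene,top]))
E
```

```text
ee_pos: [575.5, -185.8, 76.9]
force: [0.4, -2.1, 2.6]
gripper_force: 4.0
ee_pos: [577.7, -186.5, 74.1]
force: [-0.4, -0.5, 1.3]
gripper_force: 4.0
yaw rel [  -1.6    0.3 -171. ] F tool [-0.5 -0.6 -1.2] T tool [ 33.2 137.9   1.9] w 51.75 off [ 138.2 -344.1 -113.2] t 24.5667
```

View pics/g4.png

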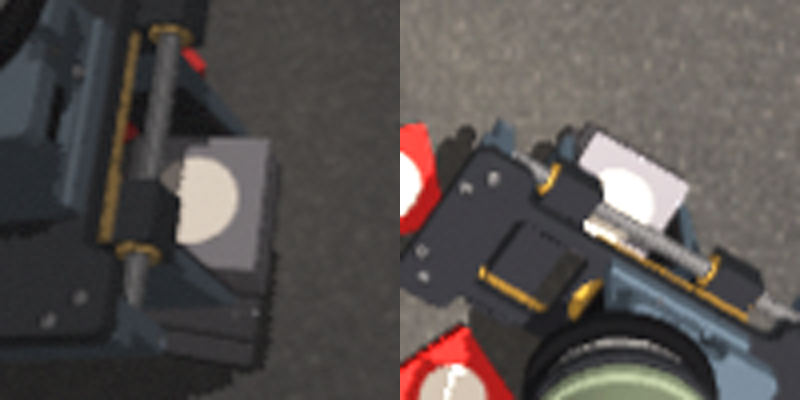

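The cover is pivoting level with forces of only 1–3 N. I'll make one more arc step, then release slowly.

```bash
python3 -m crank '[{"grip":0.045,"x":-0.0002,"y":0,"z":0.001,"yaw":0},{"grip":0.045,"x":-0.0004,"y":0.0001,"z":0.002,"yaw":0},{"grip":0.045,"x":-0.0006,"y":0.0001,"z":0.003,"yaw":0},{"grip":0.045,"x":-0.0006,"y":0.0001,"z":0.003,"yaw":0},{"grip":0.045,"x":-0.0006,"y":0.0001,"z":0.003,"yaw":0}]' 3 |grep -E "pos|force"
python3 -m crank '[{"grip":0.053,"x":0,"y":0,"z":0,"yaw":0},{"grip":0.054,"x":0,"y":0,"z":0,"yaw":0},{"grip":0.056,"x":0,"y":0,"z":0,"yaw":0},{"grip":0.06,"x":0,"y":0,"z":0,"yaw":0},{"grip":0.066,"x":0,"y":0,"z":0,"yaw":0}]' 3
python3 -m crank '[{"grip":0.075,"x":0,"y":0,"z":0,"yaw":0},{"grip":0.085,"x":0,"y":0,"z":0,"yaw":0},{"grip":0.0912,"x":0,"y":0,"z":0,"yaw":0},{"grip":0.0912,"x":0,"y":0,"z":0,"yaw":0},{"grip":0.0912,"x":0,"y":0,"z":0,"yaw":0}]' 3
python3 -m crank '[{"grip":0.0912,"x":0,"y":0,"z":-0.01,"yaw":0},{"grip":0.0912,"x":0,"y":0,"z":-0.03,"yaw":0},{"grip":0.0912,"x":0,"y":0,"z":-0.06,"yaw":0},{"grip":0.0912,"x":0,"y":0,"z":-0.1,"yaw":0},{"grip":0.0912,"x":0,"y":0,"z":-0.14,"yaw":0}]' 3
python3 -m crank '[{"grip":0.0912,"x":0,"y":0,"z":-0.04,"yaw":0},{"grip":0.0912,"x":0,"y":0,"z":-0.08,"yaw":0},{"grip":0.0912,"x":0,"y":0,"z":-0.12,"yaw":0},{"grip":0.0912,"x":0,"y":0,"z":-0.16,"yaw":0},{"grip":0.0912,"x":0,"y":0,"z":-0.2,"yaw":0}]' 3
python3 - <<'E'
from put import *
for n,(u,v) in (("scene",(339,330)),("top",(418,262))):
    im=grab_frame(n);cv2.imwrite(f"pics/{n}5.png",im[:,:,::-1]);globals()[n]=cv2.resize(im[v-40:v+40,u-40:u+40,::-1],(400,400),interpolation=cv2.INTER_CUBIC)
cv2.imwrite("pics/g5.png",np.hstack([scene,top]))
E
```

```text
ee_pos: [579.1, -187.1, 72.5]
force: [-5.2, 1.7, 7.5]
gripper_force: 6.5
time_s: 25.5
ee_pos: [580.0, -187.0, 72.8]
ee_rot: [175.1, 27.8, 149.0]
force: [-1.7, 1.5, 6.1]
gripper_width: 63.6
gripper_force: 2.9
time_s: 25.92
ee_pos: [579.7, -187.3, 71.9]
ee_rot: [175.2, 27.7, 149.1]
force: [0.6, -0.1, 0.5]
gripper_width: 91.0
gripper_force: 0.0
time_s: 26.33
ee_pos: [516.5, -163.5, 196.4]
ee_rot: [175.2, 27.6, 149.1]
force: [0.8, -0.3, -0.7]
gripper_width: 91.5
gripper_force: 0.0
time_s: 26.75
ee_pos: [427.6, -130.1, 374.2]
ee_rot: [175.1, 27.8, 149.0]
force: [1.7, -0.3, 0.7]
gripper_width: 91.4
gripper_force: 0.0
```

View pics/g5.png

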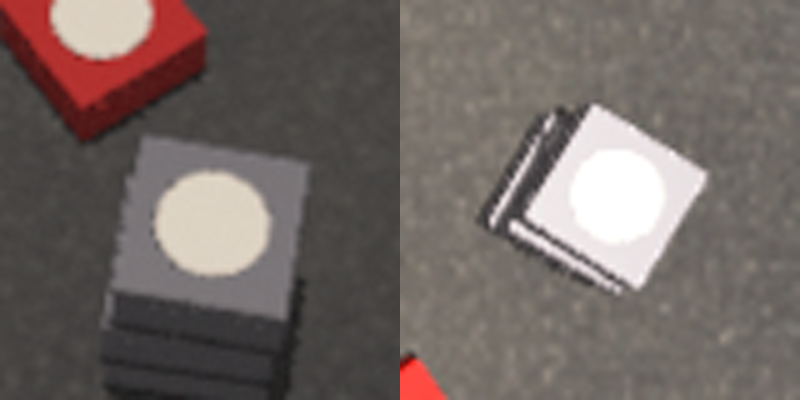

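```bash
python3 - <<'E'
from goal import *
def cr(n,P,z):
    o=(299,290) if n=="scene" else (378,222)
    return np.array([plane(n,(np.array(p)+.5)/5-.5+o,z) for p in P])
for n,P in(("scene",((143,136),(310,162),(281,321),(112,290))),("top",((595,103),(708,178),(637,291),(524,220)))):
    if n=="top":P=[(x-400,y) for x,y in P]
    c=cr(n,P,78);e=np.roll(c,-1,0)-c;print(n,c.mean(0),np.linalg.norm(e,axis=1),"yaw",np.degrees(np.arctan2(e[:,1],e[:,0]))%90)
ims={n:cv2.imread(f"pics/{n}5.png") for n in("scene","top")}
ce={}
for n,(u,v),t in(("scene",(299+42,290+44),165),("top",(378+43,222+39),250)):
    g=cv2.resize(ims[n][v-14:v+14,u-14:u+14],None,fx=4,fy=4,interpolation=cv2.INTER_CUBIC).min(2)
    cs,_=cv2.findContours((g>t).astype(np.uint8),cv2.RETR_EXTERNAL,cv2.CHAIN_APPROX_NONE);e=cv2.fitEllipse(max(cs,key=cv2.contourArea))
    ce[n]=(np.array(e[0])+.5)/4-.5+[u-14,v-14]
print("sticker",ce,tri(ce["scene"],ce["top"]))
print("sliver edges z52",cr("top",((153,112),(90,228),(112,225),(220,292)),52))
nom=lambda z,dx:[proj("top",np.array([582.6,-189.2,z])+Rz(-30.2).apply([a*26,b*26,0])) for a,b in((1,1),(1,-1),(-1,-1),(-1,1))]
print("orig spare_high top in crop",(np.array(nom(52,0))-(378,222))*5+[400,0]); print("bottom",(np.array(nom(26,0))-(378,222))*5+[400,0])
E
```

```text
scene [ 582.9 -195.1   78. ] [51.4 52.7 50.1 51.6] yaw [59.7 57.7 58.4 59. ]
top [ 584.2 -192.8   78. ] [51.4 51.  50.5 52.4] yaw [57.2 58.3 58.7 59.3]
sticker {'scene': array([341. , 334.3]), 'top': array([420.9, 260.6])} (array([ 584.6, -193.4,   75.1]), np.float64(1.411612296106829))
sliver edges z52 [[ 617.7 -173.9   52. ]
 [ 571.8 -149.6   52. ]
 [ 573.1 -158.2   52. ]
 [ 547.6 -200.6   52. ]]
orig spare_high top in crop [[566.  109.2]
 [680.  177.7]
 [612.8 291.4]
 [498.5 222.5]]
bottom [[552.3 112. ]
 [663.1 178.6]
 [597.7 289. ]
 [486.8 222.1]]
```

The cover lies flat but about 4.7 mm off the spare's original position. I'll check edge profiles across the stack's two visible sides, before and after, to see which layers moved.

```bash
python3 - <<'E'
from goal import *
from scipy.ndimage import map_coordinates
A=cv2.imread("pics/top0.png").min(2).astype(float);B=cv2.imread("pics/top5.png").min(2).astype(float)
def layer(n,z): # pixel distance->edge positions
    return
c=np.array([582.6,-189.2])
for nm,ax in (("left(+y-ish side)",Rz(-30.2).apply([0,1,0])[:2]),("near(-x-ish side)",Rz(-30.2).apply([-1,0,0])[:2])):
    t=np.array([-ax[1],ax[0]])
    s=np.arange(16,46,1.)
    print(nm,ax)
    for L,I in(("before",A),("after",B)):
        pr=[]
        for o in np.arange(-10,11,2.):
            P=np.array([proj("top",np.r_[c+ax*x+t*o,52.]) for x in s]);pr.append(map_coordinates(I,[P[:,1],P[:,0]],order=1))
        print(L," ".join(f"{int(x)}:{v:.0f}" for x,v in zip(s,np.mean(pr,0))))
    k=[np.dot(plane("top",proj("top",np.r_[c+ax*26,z]),52)[:2]-c,ax) for z in(0,26,52,78)]
    print("nominal edges (as s at z52) for z=0,26,52,78:",np.array(k))
E
```

```text
left(+y-ish side) [0.5 0.9]
before 16:249 17:241 18:232 19:224 20:226 21:230 22:232 23:233 24:232 25:230 26:214 27:166 28:108 29:83 30:74 31:68 32:68 33:73 34:73 35:77 36:92 37:106 38:111 39:111 40:110 41:110 42:111 43:113 44:113 45:113
after 16:232 17:231 18:225 19:200 20:147 21:100 22:80 23:71 24:66 25:69 26:76 27:89 28:116 29:157 30:178 31:154 32:109 33:85 34:78 35:80 36:96 37:108 38:111 39:111 40:110 41:110 42:111 43:112 44:112 45:112
nominal edges (as s at z52) for z=0,26,52,78: [33.8 30.  26.  21.7]
near(-x-ish side) [-0.9  0.5]
before 16:245 17:239 18:235 19:233 20:232 21:232 22:232 23:232 24:222 25:193 26:149 27:106 28:82 29:74 30:76 31:86 32:95 33:100 34:102 35:103 36:104 37:106 38:107 39:107 40:107 41:105 42:104 43:103 44:102 45:102
after 16:232 17:230 18:211 19:172 20:130 21:119 22:156 23:198 24:208 25:183 26:139 27:99 28:80 29:79 30:84 31:93 32:99 33:102 34:102 35:102 36:103 37:105 38:106 39:106 40:106 41:105 42:103 43:102 44:101 45:102
nominal edges (as s at z52) for z=0,26,52,78: [30.3 28.2 26.  23.6]
```

Only small shifts. The upper spare is about 2.9 mm over the lower one, the cover is about 4.2 mm from the upper spare's centre and 1.5° off in yaw, and the height difference of 25.5 mm means it's flat. Nudging it risks more than it gains. I'll check the lens position once more and hand in.

```bash
python3 - <<'E'
from goal import *
print("lens measured",tri((236.2,148),(208.2,288.4)),"expected",nose+19*a)
st=state();print(st["time_s"],st["force"],st["ee_pos"])
print(job_done())
E
```

```text
lens measured (array([529.8, 197.8, 130.1]), np.float64(2.19298442058725)) expected [528.7 200.2 129.2]
26.85 [ 0.1 -1.1  0.6] [ 429.7 -130.7  380.5]
the job is handed in; nothing more can be done
None
```

I handed the job in at 26.9 s, with no verdict returned: the cover is off and released flat on the stack, about 4.2 mm off centre (limit 6 mm), the upper spare shifted about 3 mm on the lower one, the camera lens is within about 3 mm of where it should be, and the bystanders were never approached (not re-measured).

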